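# Unload the coater and show the coated plate to the inspection camera

## Robot

A 6-joint arm with a two-finger parallel gripper is mounted at the origin on the work surface. World frame = base frame: x ahead of the robot, y to its left, z up, the work surface at z = 0. Lengths are in mm, angles in rad, forces in N, time in s.
With the tool pointing down it reaches from about 350 to 775 mm from the base axis. Payload 7.3 kg.
Tool frame: the origin (TCP) lies between the finger pads; the fingertips stand 8 mm ahead of it and the grasp point (between the pads) lies 11 mm behind it; y points along the fingers, z is the direction in which the jaws open and shut, and the axes are right-handed (so a half turn about y gives the same grasp; the last joint's range is limited). The gripper opens to 92 mm and grips with 3 to 60 N. Pads are 19 mm wide; open, the fingers measure 130 mm over their backs; the gripper's body (75 mm by 190 mm) begins 47 mm behind the grasp point.
Start: joints at [1.012, 0.342, 1.524, -0, 1.275, -0.146], TCP at [210.605, 480.926, 234.741] pointing down, gripper open.
Joint ranges: [-2.53, 2.53], [-0.77, 2.02], [0.04, 2.7], [-1, 4.14], [0.28, 2.66], [-3.11, 3.11]. Speed limits (rad/s): [2.57, 2.57, 3.14, 3.14, 3.14, 3.14].

## Interface

Orientations are given as [roll, pitch, yaw] about the fixed x, y, z axes, in that order (R = Rz(yaw) Ry(pitch) Rx(roll)).
In Python, from plant import bot, vision, job gives the robot as it stands. The module is installed in compiled form; this text tells all that it offers.
- The arm moves only by the tool arm_command, never from a script. Its argument "deltas" is a list of rows, each a list of 4 numbers: the shift along the tool's x, y, z in m, then the turn about the tool's y in degrees. In form: [[x, y, z, twist], ...]. A call has 1 to 5 rows; each row shifts and turns the commanded pose from where the row before left it, along the tool's axes as they then stand; what a row does not reach is not made up. A row lasts 1/10 s, in which the tool goes at most 50 mm and 8.59 degrees, less where a joint would pass 70% of its speed; a pose out of reach is approached as far as the arm can. A call is refused whole if a number of a shift passes 0.05 or a number of a turn 8.59, either way. A call with a gripper value outside its range is refused whole. "claw" is the closure in counts, from 0 (fully open) to 255 (shut), set as the call begins (left out, the last holds). The fingers move at their own pace and stop on an object; the grip force is fixed at half the most. Time passes only in rows, so rows that do not move let the fingers close. It gives the time, the measured TCP pose, the force and the opening at its end, in the units of the state.
- bot.get_obs(): the state, without advancing time (a new reading comes with each control period).
- vision.capture(name): name is "side" or "top" or "wrist"; returns a dict with "img" (480x640x3 uint8, red, green, blue), "camera_matrix" (3x3 intrinsics, pixels), "dist_coeffs" ([k1, k2, p1, p2, k3] as OpenCV has them; the pictures are not rectified), "world_to_cam" (4x4, takes a point from world to camera coordinates); the wrist camera has in their place "mount" (4x4, takes a point from camera to tool coordinates, whose origin is the TCP and whose axes are the tool frame's). Camera axes: x right, y down, z forward; pixel columns grow to the right and rows downward; lengths in mm; the calibration is good to about 2 mm. A picture is of the moment at which its call begins: read the wrist's pose just before it. There is no depth.
- job.close_job(): hands the job in, once; it reports no verdict.
Trained networks look in a picture, given as the dict that the camera call returned (one of the last four; its "shot" number tells which), for a name from the list of things; names that differ only in an ending like _2 or _b are one class to them, and where a whole thing is asked for, a point or a joint stands for the part that bears it (a point fixed in the world has none). Each returns a list of dicts, best first, with "confidence" (0 to 1); they miss things now and then, are a little off and sometimes report something else, mostly with a low value. They report only what shows in the picture. A call takes as long as a camera call.
- vision.find_in(picture, name): "xyz" ([x, y, z] in mm, in the coordinates of the camera as it stood for that picture, good to about 4 mm: the middle of the surface that is visible of it).
- vision.regions_of(picture, name): "mask" (480x640 bool, what is visible of it).
The state is a dict: "time": time; "joint_positions": joint angles; "dq": joint speeds; "tau": joint torques, N m; "tool_pos": TCP position; "tcp_rot": TCP orientation; "contact_force": force on the tool from outside, world axes, zero at the start; "moment": the same for the moment, N m; "grip_width": finger opening in mm.
Only numpy, scipy, OpenCV 4.12 (cv2) and the standard library are available. Lean on these libraries where they do the work, as an engineer would, in place of code of your own. Each camera call takes 0.05 s, during which the arm holds its last target. There are 200 camera calls.

## Task

Swing the door of the small coating chamber wide open by its handle, about square to the chamber front, then lift the wider of the two plate carriers off the shelf on the inside of the door, by its top tab and without the fingers touching the dark coating. Hold it up in the air to the inspection camera, tab at the top and not twisted sideways, with the middle of the coated face on the lens axis 140 mm in front of the lens and the face square to the lens, and finish while holding it there, motionless. Leave the door open, the narrow carrier standing on its shelf and everything else on the bench where it is.

Things in the scene. Friction and masses are not known exactly. Their poses are not given: they have to be found in the camera images.
- door (a joint): Front door: upright aluminium panel 242 mm wide, 18 mm thick, lower edge 56 mm and upper edge 226 mm above the bench, round black viewport 14 mm proud. Upright hinge on its left (+y). Rad: 0 closed (so it starts), growing as the free edge swings out to the robot, clockwise from above; stop at 1.75. Drags a little (1 to 3 N at the handle); stays where it is left
- coater: The chamber: aluminium box 250 mm wide (y), 220 mm deep (x), flat roof 230 mm above the bench, where a gauge and fittings up to 90 mm tall stand at least 120 mm behind the front. Origin on the bench at the middle of its front; x points from the front into the chamber, y to its left
- hinge (a point): Point on the door's hinge axis, 140 mm above the bench, at the front left edge of the chamber. Fixed to the chamber: x points from its front straight into it (away from the robot), y to its left, z up
- handle (a point): Grip point on the door's black upright pull handle: a round bar 12 mm thick, axis 45 mm out from the door's face and 207 mm along the door from the hinge axis, 98 to 203 mm above the bench, joined to the door by a level leg at each end. Point: on the bar's axis 18 mm below the top leg's centre line. Axes turn with the door; at joint 0 parallel to hinge (x into the chamber)
- shelf (a point): Middle of the floor of the steel shelf on the door's inner side, 85 mm above the bench; swings with the door. Two carriers stand on it side by side, in either order, between lips 7 mm high, 32 mm apart, along y. The point is 109 mm along the door from the hinge axis, 75 mm off its inner side; x points square away from the door's inner side, y along the door to the hinge, z up
- carrier_tab (a point): Grip point on the WIDE carrier's tab, on its middle plane, 14 mm below the top, 90 mm above the carrier's underside. Carrier: aluminium frame plate 64 mm wide (y), 6 mm thick (x), on a foot 64 x 28 x 8 mm; on top a plain tab 24 mm wide (y), 10 mm thick (x), 35 mm tall. 104 mm high in all, 0.1 to 0.2 kg. x points out of the coated side, z up through the tab
- carrier_face (a point): Middle of the wide carrier's coated face: a dark plate 46 x 46 mm on its x side. 4 mm ahead of the middle plane, 51 mm below carrier_tab, 39 mm above the underside. Same axes: x out of the coated side, z up through the tab. On the shelf the coated side looks away from the door. Fingers must not touch the coating
- carrier: The whole wide carrier with its coated plate; origin at the centre of the foot's underside, same axes as its points
- carrier_film: The dark coated plate itself, 46 x 46 mm, fixed in the wide carrier; its origin is within 2 mm of carrier_face
- spare_face (a point): Middle of the coated face of the NARROW carrier, which stays on the shelf: the same shape and height, but 36 mm wide, with the same tab. 39 mm above its underside. x points out of its coated side, z up
- focus (a point): The point in the empty air where the coated face's middle is to be: on the lens axis, 140 mm in front of the lens, 200 mm above the bench. Its x points along the lens axis from here to the lens (20 degrees upwards), y level, z square to both. The carrier is to have x, y and z parallel to these: it then leans back 20 degrees
- lens (a point): Centre of the front of the lens of the inspection camera (black barrel 34 mm thick in a grey ring light 72 mm across, grey camera body 44 mm square behind it, in all 115 mm long), about 248 mm above the bench. Same axes as focus
- stand: Column stand of the camera: steel base plate 170 x 120 x 14 mm, a column 20 mm thick and 374 mm high. Origin on the bench under the column; x points away from where the camera looks; the focus point is 240 mm ahead of the column (-x)
- dish: Clear flat round dish with lid, 92 mm wide, 15 mm high, on the bench; origin under its centre; leave alone
- spanner: Steel spanner 150 mm long, lying on the bench; origin under its middle; leave alone
- screwdriver: Screwdriver 170 mm long, lying on the bench; leave alone
- flange: Steel pipe flange 40 mm wide, 30 mm high, on the bench; origin under its centre; leave alone
- clamp: Aluminium ring 58 mm wide, 14 mm high, on the bench; origin under its centre; leave alone
- mouse: Black computer mouse 104 x 60 x 33 mm, on the bench; origin under its centre; leave alone
- solvent: White bottle 60 mm wide, 150 mm high, on the bench at the left; origin under its centre; leave alone

How it is judged (in metres and radians):
On the way, in this order (a step that is already met when the one before it is completed fails the run):
1. the door is drawn open by its handle (value of joint door above 0.15 rad and (contact force between the fingers and handle_bar above 0.2 N or contact force between the fingers and handle_top_leg above 0.2 N or contact force between the fingers and handle_low_leg above 0.2 N)), for 0.05 s.
2. the door is wide open (past 75 degrees) (value of joint door above 1.3 rad), for 0.2 s.
3. the wide carrier is held in the fingers, lifted clear of the shelf (contact force between carrier and the fingers above 0.5 N and height (world z) of carrier_face above 0.15 m), for 0.2 s.
At the end, for the whole second after the job is handed in: Wide carrier held still in the fingers, tab up, clear of coater and stand; middle of its coated face within 20 mm of the point 140 mm ahead of the lens on its axis, coated side to the lens, square within 10 degrees, upright within 15; door open past 69 degrees; narrow carrier standing on its shelf (contact force between carrier and the fingers above 0.5 N and distance between carrier_face and focus below 0.02 m and angle between the x axis of carrier_face and the x axis of focus, either way round below 0.17 rad and angle between the z axis of carrier_face and the z axis of focus, either way round below 0.26 rad and x of lens in the frame of carrier_face above 0.1 m and angle between carrier_face's own z axis and vertical below 0.7 rad and linear speed of carrier below 0.02 m/s and contact force between carrier and stand below 0.1 N and contact force between carrier and coater below 0.1 N and value of joint door above 1.2 rad and angle between spare_face's own z axis and vertical below 0.3 rad and z of spare_face in the frame of shelf between 0.03 and 0.05 m); the arm keeps its last pose, push and grip.
It fails at once if the fingers press on the coating of the wide carrier (contact force between the fingers and carrier_film above 0.5 N).
It fails at once if the narrow carrier is lifted, tipped or knocked off the shelf (angle between spare_face's own z axis and vertical above 0.4 rad or z of spare_face in the frame of shelf above 0.065 m or z of spare_face in the frame of shelf below 0.02 m).
It fails at once if something else on the bench is pushed more than 30 mm (distance of any of dish, spanner, screwdriver, flange, clamp, mouse, solvent from where it was at the start of the episode above 0.03 m).
It also fails if it takes over 61 s, if anything falls off the work surface, if the arm or the gripper's body presses on something with over 40 N, if the wrist force passes 120 N, or if a joint passes its speed limit or range.

## Working session

There is one attempt and no reset: what is moved stays moved. The work goes in short steps, Python scripts to look and compute and a tool call to move; the robot and the scene stay as the last step left them, time stands still between calls to the robot, and variables do not carry over. Pictures are saved under pics/ and viewed, about 8 in all and at most 12, crops included, and the job is handed in when it is done.

Besides the shell and the picture viewer there is one more tool, called after "Call:" in YAML: its name, and indented under it one key for each argument. arm_command: Moves the arm, as the interface text tells. Its arguments: {"type":"object","properties":{"deltas":{"type":"array","items":{"type":"array","items":{"type":"number"}}},"claw":{"type":"number"}},"required":["deltas"]}

```bash
mkdir -p pics; cat > h.py <<'E'
import numpy as np, cv2, json
from scipy.spatial.transform import Rotation as R
from plant import bot, vision, job
def tool():
    o=bot.get_obs(); T=np.eye(4); T[:3,:3]=R.from_euler('xyz',o['tcp_rot']).as_matrix(); T[:3,3]=o['tool_pos']; return T
def cap(n):
    T=tool(); p=vision.capture(n)
    p['c2w']=T@np.array(p['mount']) if 'mount' in p else np.linalg.inv(np.array(p['world_to_cam']))
    return p
def find(p,n,k=2):
    r=vision.find_in(p,n)
    return [(np.round((p['c2w']@np.r_[q['xyz'],1])[:3],1),round(q['confidence'],2)) for q in r[:k]]
def save(p,f): cv2.imwrite('pics/'+f,cv2.cvtColor(p['img'],cv2.COLOR_RGB2BGR))
def px(p,w):
    c=np.linalg.inv(p['c2w'])
    q,_=cv2.projectPoints(np.array(w,float).reshape(-1,3),cv2.Rodrigues(c[:3,:3])[0],c[:3,3],np.array(p['camera_matrix']),np.array(p['dist_coeffs'])); return q[:,0]
def ray(p,uv):
    n=cv2.undistortPoints(np.array([[uv]],float),np.array(p['camera_matrix']),np.array(p['dist_coeffs']))[0,0]
    return p['c2w'][:3,3],p['c2w'][:3,:3]@np.r_[n,1]
E
python3 - <<'E'
from h import *
o=bot.get_obs(); print(o); print(np.round(tool(),3))
names="door coater hinge handle shelf carrier_tab carrier_face carrier carrier_film spare_face focus lens stand dish spanner screwdriver flange clamp mouse solvent".split()
for c in ("side","top"):
    p=cap(c); save(p,c+'0.png'); print(c,p['c2w'][:3,3].round(),p['c2w'][:3,2].round(2))
    for n in names: print(n,find(p,n))
E
```

```text
{'time': 0.0, 'joint_positions': array([ 1.01198475e+00,  3.42729607e-01,  1.52502265e+00,  2.44831001e-06,
        1.27538460e+00, -1.45967463e-01]), 'dq': array([-7.84505180e-04,  6.32730361e-04, -6.25922159e-05,  9.00295753e-04,
       -2.27859465e-03,  8.98762788e-04]), 'tau': array([-1.50230029e-03, -4.31237984e+01, -2.44220102e+01,  7.17254123e-02,
        5.59319579e-02, -8.06133494e-05]), 'tool_pos': array([210.39091311, 480.57020205, 234.03941101]), 'tcp_rot': array([-1.57232376e+00,  2.26919338e-04, -4.12844997e-01]), 'contact_force': array([-0.57882393,  0.88542725,  0.11290166]), 'moment': array([ 0.03264742, -0.07008   ,  0.03084542]), 'grip_width': 91.80386620528316}
[[ 9.16000e-01 -1.00000e-03  4.01000e-01  2.10391e+02]
 [-4.01000e-01 -1.00000e-03  9.16000e-01  4.80570e+02]
 [-0.00000e+00 -1.00000e+00 -2.00000e-03  2.34039e+02]
 [ 0.00000e+00  0.00000e+00  0.00000e+00  1.00000e+00]]
side [ 373. -851.  969.] [ 0.13  0.73 -0.67]
door [(array([580.5,  -2.2, 184.5]), 0.8), (array([ 673.3, -274. ,  278.3]), 0.47)]
coater [(array([678.7, -27.7, 226.2]), 0.84)]
hinge [(array(
[... 1143 characters left out ...]
rray([583.9,  73.5, 208.3]), 0.93)]
carrier_tab []
carrier_face []
carrier []
carrier_film []
spare_face []
focus [(array([ 676.6, -258.8,  291.1]), 0.86)]
lens [(array([ 679.9, -261. ,  287.1]), 0.94)]
stand [(array([ 686.5, -268.8,   19. ]), 0.58)]
dish [(array([442.8,  59. ,   8.8]), 0.67), (array([ 681.1, -262. ,  286.5]), 0.45)]
spanner [(array([349.1, 178.7,   9.2]), 0.81)]
screwdriver [(array([ 496.1, -443.1,   21.2]), 0.61), (array([563.5, 437.8, 104.3]), 0.59)]
flange [(array([513.6, -61.2,   8.9]), 0.56)]
clamp [(array([ 390.4, -116.5,   18.2]), 0.67)]
mouse [(array([ 317.3, -304.5,   33.9]), 0.9)]
solvent [(array([680.9,  66.1, 231. ]), 0.69), (array([565. , 437.6, 105.1]), 0.58)]
```

View pics/side0.png

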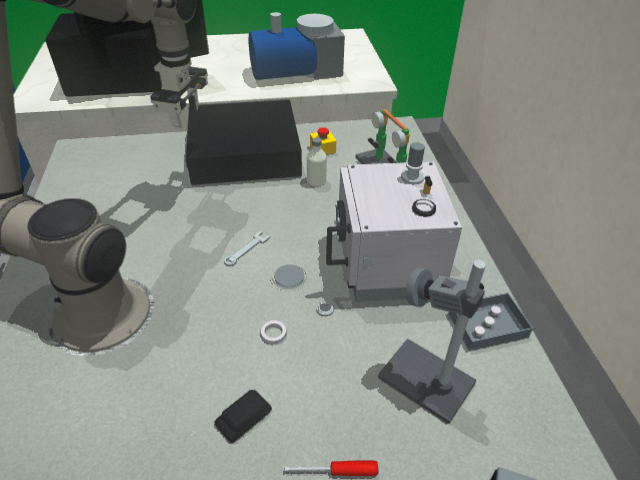

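View pics/top0.png

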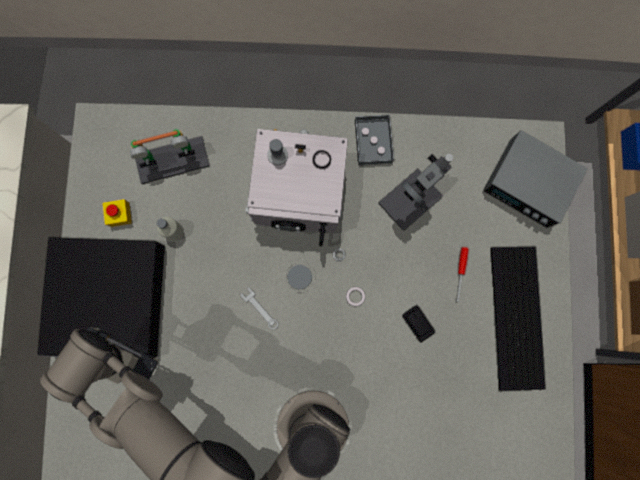

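```bash
python3 - <<'E'
from h import *
p=cap('top'); q=cap('side')
a=cv2.resize(p['img'][110:250,240:460],None,fx=3.6,fy=3.6,interpolation=cv2.INTER_CUBIC)
cv2.imwrite('pics/a.png',a[...,::-1])
b=cv2.resize(q['img'][150:420,310:540],None,fx=2.2,fy=2.2,interpolation=cv2.INTER_CUBIC)
cv2.imwrite('pics/b.png',b[...,::-1])
for n in ('coater','handle','lens','stand'):
  for r in (p,q):
    for m in vision.regions_of(r,n)[:2]:
        ys,xs=np.where(m['mask']); 
        print(n,round(m['confidence'],2),xs.min(),xs.max(),ys.min(),ys.max(),cv2.minAreaRect(np.c_[xs,ys].astype(np.int32)))
E
```

```text
coater 0.56 245 346 130 245 ((296.6542053222656, 185.17596435546875), (95.5906753540039, 111.60600280761719), 8.343891143798828)
coater 0.42 403 444 163 202 ((423.0, 182.0), (25.45584487915039, 42.42640686035156), 45.0)
coater 0.78 326 461 142 300 ((386.769287109375, 226.6640625), (145.6188201904297, 138.67874145507812), 67.10945129394531)
handle 0.69 246 337 208 245 ((290.3692321777344, 226.04617309570312), (92.2818374633789, 30.26447296142578), 7.125016689300537)
handle 0.7 326 360 168 284 ((343.790771484375, 225.76614379882812), (33.39295196533203, 115.59952545166016), 3.1798300743103027)
lens 0.66 403 443 164 203 ((422.7500305175781, 182.24998474121094), (25.45584487915039, 43.133514404296875), 45.0)
lens 0.63 405 467 268 314 ((435.2066345214844, 289.9477844238281), (60.701080322265625, 37.640384674072266), 12.380758285522461)
lens 0.33 225 268 232 264 ((246.02276611328125, 247.85093688964844), (10.165421485900879, 50.637535095214844), 53.673179626464844)
stand 0.73 379 452 154 230 ((422.42388916015625, 188.10726928710938), (39.10530471801758, 86.94189453125), 47.891265869140625)
stand 0.73 379 485 259 422 ((440.381103515625, 333.386474609375), (93.44577026367188, 165.49681091308594), 17.10272979736328)
```

View pics/a.png

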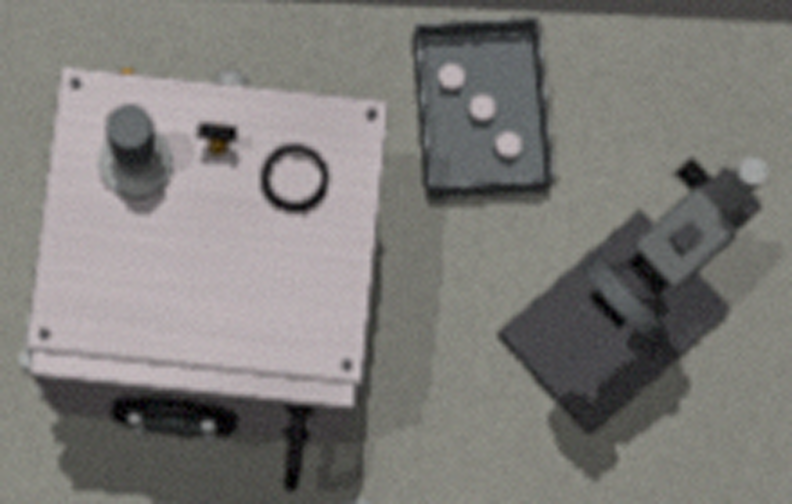

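View pics/b.png

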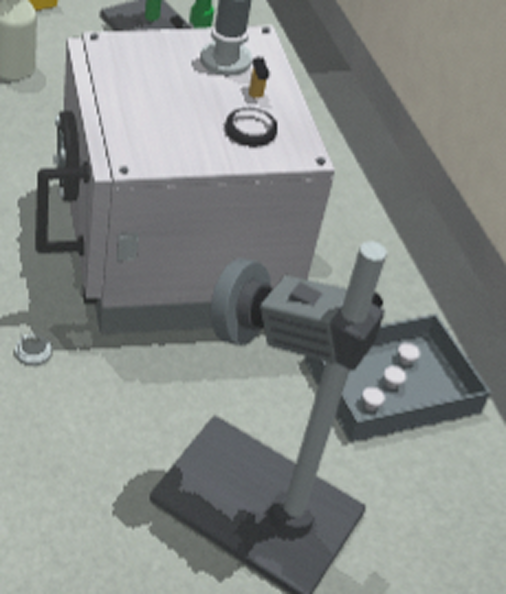

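```bash
cat > fit.py <<'E'
from h import *
from scipy.optimize import least_squares
p=cap('top'); q=cap('side')
A=lambda l:np.array(l,float)/3.6+[240-.36,110-.36]
B=lambda l:np.array(l,float)/2.2+[310-.27,150-.27]
def P(s,l):
    c,d=np.cos(s[2]),np.sin(s[2]); return [[s[0]+c*x-d*y,s[1]+d*x+c*y,z] for x,y,z in l]
roof=[(220,125,230),(220,-125,230),(0,-125,230),(0,125,230)]
ta=A([(63,68),(384,103),(358,381),(32,349)]); tb=B([(272,27),(333,172),(110,178),(83,33)])
f=lambda s:np.r_[(px(p,P(s,roof))-ta).ravel(),(px(q,P(s,roof))-tb).ravel()]
r=least_squares(f,[610,70,-.1],loss='soft_l1',x_scale=[10,10,.1]); print('coater',r.x.round(3),f(r.x).round(1))
C=r.x
def st(s): # col x,y,yaw, plate centre offset along x
    o=s[3]; return [(o-85,60,14),(o-85,-60,14),(o+85,-60,14),(o+85,60,14),(0,0,374)]
# x away from where camera looks
sa=A([(500,333),(587,432),(728,308),(640,212),(753,170)]); sb=B([(215,416),(150,497),(305,594),(364,508),(372,250)])
g=lambda s:np.r_[(px(p,P(s,st(s)))-sa).ravel(),(px(q,P(s,st(s)))-sb).ravel()]
r=least_squares(g,[740,-300,-.7,-40],loss='soft_l1',x_scale=[10,10,.1,10]); print('stand',r.x.round(3),g(r.x).round(1))
S=r.x; print('focus',P(S,[(-240,0,200)]),'lens',P(S,[(-240+140*np.cos(.349),0,248)]))
print('lens px',px(p,P(S,[(-108.4,0,248)]))*3.6-np.array([240,110])*3.6,(px(q,P(S,[(-108.4,0,248)]))-[310,150])*2.2)
print('handle top at bar', [ (px(p,P(C,[(x,y,203)]))-[240,110])*3.6 for x,y in [(-63,-82)]], (px(q,P(C,[(-63,-82,203),(-63,-82,98)]))-[310,150])*2.2)
for z in (203,): 
  print('hinge guess', P(C,[(-18,125,140),(-9,125,140),(0,125,140)]))
# door top corners in top picture at z 226
for u in ((33,375),(352,405)):
  o,d=ray(p,A([u])[0]); w=o+d*(226-o[2])/d[2]; c,s=np.cos(C[2]),np.sin(C[2]); e=w[:2]-C[:2]; print('doortop',w.round(1),(np.array([[c,s],[-s,c]])@e).round(1))
o,d=ray(p,A([(291,480)])[0]); w=o+d*(201-o[2])/d[2]; e=w[:2]-C[:2]; print('bar end',w.round(1),(np.array([[c,s],[-s,c]])@e).round(1))
E
python3 fit.py
```

```text
coater [ 6.01509e+02  7.34250e+01 -7.60000e-02] [ 0.3  0.   1.7  0.2  0.9  1.3 -1.4  0.   0.5 -1.3  0.4 -1.3  0.5  0.3
 -0.7 -1.1]
stand [ 722.659 -309.622   -0.827  -35.171] [-0.4 -0.4  1.1  1.   1.7  0.7  0.6 -0.9  0.4  0.6 -0.6 -2.  -1.  -2.6
  0.7  0.9  1.2 -1.9  0.2 -0.2]
focus [[np.float64(560.229282222355), np.float64(-132.9401869034092), 200]] lens [[np.float64(649.2679544085993), np.float64(-229.7915160530327), 248]]
lens px [[603.41871267 312.38326507]] [[221.99379662 295.4594351 ]]
handle top at bar [array([[292.73167603, 466.62792637]])] [[ 40.98059333 172.13893386]
 [ 38.6671401  245.68478099]]
hinge guess [[np.float64(593.0435975390882), np.float64(199.42995874494324), 140], [np.float64(602.0176618681704), np.float64(198.74719274000933), 140], [np.float64(610.9917261972527), np.float64(198.06442673507541), 140]]
doortop [592.4 193.1 226. ] [-18.2 118.7]
doortop [577.9 -44.9 226. ] [ -14.6 -119.7]
bar end [523.5  -1.6 201. ] [-72.1 -80.7]
```

```bash
cat >> h.py <<'E'
def plan(xyz,yaw,n):
    T=tool(); y0=bot.get_obs()['tcp_rot'][2]; dy=(yaw-y0+np.pi)%(2*np.pi)-np.pi
    d=(np.array(xyz)-T[:3,3])/n/1000; rows=[]
    for i in range(n):
        y=y0+dy*i/n; c,s=np.cos(y),np.sin(y)
        rows.append([round(c*d[0]+s*d[1],4),round(-d[2],4),round(-s*d[0]+c*d[1],4),round(-np.degrees(dy)/n,2)])
    for i in range(0,n,5): print(json.dumps(rows[i:i+5]))
E
python3 - <<'E'
from h import *
plan([525,-4,300],-.076,15)
print(np.array(vision.capture('wrist')['mount']).round(2))
E
```

```text
[[0.0322, -0.0044, -0.0212, -1.29], [0.0317, -0.0044, -0.0219, -1.29], [0.0312, -0.0044, -0.0226, -1.29], [0.0307, -0.0044, -0.0233, -1.29], [0.0301, -0.0044, -0.024, -1.29]]
[[0.0296, -0.0044, -0.0247, -1.29], [0.029, -0.0044, -0.0253, -1.29], [0.0285, -0.0044, -0.026, -1.29], [0.0279, -0.0044, -0.0266, -1.29], [0.0273, -0.0044, -0.0272, -1.29]]
[[0.0266, -0.0044, -0.0278, -1.29], [0.026, -0.0044, -0.0284, -1.29], [0.0254, -0.0044, -0.029, -1.29], [0.0247, -0.0044, -0.0296, -1.29], [0.024, -0.0044, -0.0301, -1.29]]
[[ 0.0000e+00  9.7000e-01  2.5000e-01 -6.8520e+01]
 [-0.0000e+00 -2.5000e-01  9.7000e-01 -1.4925e+02]
 [ 1.0000e+00 -0.0000e+00  0.0000e+00  2.0000e-02]
 [ 0.0000e+00  0.0000e+00  0.0000e+00  1.0000e+00]]
```

Call:
arm_command:
  deltas:
    - [0.032, -0.0044, -0.021, -1.29]
    - [0.032, -0.0044, -0.022, -1.29]
    - [0.031, -0.0044, -0.0225, -1.29]
    - [0.031, -0.0044, -0.023, -1.29]
    - [0.03, -0.0044, -0.024, -1.29]
  claw: 120

```text
time: 3.25
tool_pos: [316.4, 318.5, 257.0]
tcp_rot: [-1.57, -0.0, -0.299]
contact_force: [1.1, 0.3, 1.1]
grip_width: 56.6
```

Call:
arm_command:
  deltas:
    - [0.0296, -0.0044, -0.0247, -1.29]
    - [0.029, -0.0044, -0.0253, -1.29]
    - [0.0285, -0.0044, -0.026, -1.29]
    - [0.0279, -0.0044, -0.0266, -1.29]
    - [0.0273, -0.0044, -0.0272, -1.29]

```text
time: 3.75
tool_pos: [421.4, 156.7, 279.1]
tcp_rot: [-1.57, -0.0, -0.187]
contact_force: [0.4, 1.0, 0.4]
grip_width: 48.5
```

Call:
arm_command:
  deltas:
    - [0.0266, -0.0044, -0.0278, -1.29]
    - [0.026, -0.0044, -0.0284, -1.29]
    - [0.0254, -0.0044, -0.029, -1.29]
    - [0.0247, -0.0044, -0.0296, -1.29]
    - [0.024, -0.0044, -0.0301, -1.29]

```text
time: 4.25
tool_pos: [526.3, -4.8, 301.0]
tcp_rot: [-1.571, -0.0, -0.074]
contact_force: [0.4, 0.3, 0.7]
grip_width: 48.6
```

```bash
python3 - <<'E'
from h import *
o=bot.get_obs(); print(o['time'],o['tool_pos'],o['tcp_rot'],o['grip_width'],o['joint_positions'])
p=cap('wrist'); save(p,'w1.png'); print(find(p,'handle'),find(p,'door'))
print(px(p,[[532.5,-3.6,203],[532.5,-3.6,98]]))
for m in vision.regions_of(p,'handle')[:1]:
    ys,xs=np.where(m['mask']); print(xs.min(),xs.max(),ys.min(),ys.max())
E
```

```text
4.25 [526.27752565  -4.8440619  300.97955261] [-1.57063158e+00 -2.89095940e-04 -7.43319969e-02] 48.610053370279815 [-1.54994918e-01  3.01339601e-01  1.39922242e+00  1.89100666e-04
  1.44075575e+00 -1.65148377e+00]
[(array([575.7,  11.5, 148.4]), 0.59)] [(array([572.9,  15.1, 147.9]), 0.61)]
[[320.88530423 256.35504685]
 [320.22971856 221.26566296]]
257 629 216 366
```

View pics/w1.png

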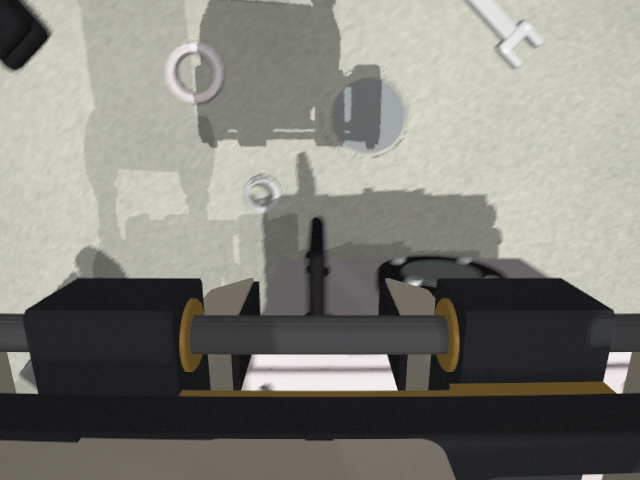

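Call:
arm_command:
  deltas:
    - [0.003, 0.025, 0.0, 0]
    - [0.003, 0.03, 0.0, 0]
    - [0, 0.03, 0, 0]
    - [0, 0.03, 0, 0]
    - [0, 0.018, 0, 0]
  claw: 140

```text
time: 4.95
tool_pos: [529.8, -2.0, 165.7]
tcp_rot: [-1.57, 0.003, -0.074]
contact_force: [0.2, 0.2, 0.1]
grip_width: 41.5
```

Call:
arm_command:
  deltas:
    - [0, 0, 0, 0]
    - [0, 0, 0, 0]
    - [0, 0, 0, 0]
    - [0, 0, 0, 0]
    - [0, 0, 0, 0]
  claw: 235

```text
time: 5.45
tool_pos: [531.9, -5.0, 169.1]
tcp_rot: [-1.573, -0.002, -0.075]
contact_force: [-3.0, -5.4, 3.3]
grip_width: 11.3
```

Call:
arm_command:
  deltas:
    - [-0.0108, 0, 0.0036, 3]
    - [-0.0108, 0, 0.0036, 3]
    - [-0.0108, 0, 0.0036, 3]
    - [-0.0108, 0, 0.0036, 3]
    - [-0.0108, 0, 0.0036, 3]

```text
time: 5.95
tool_pos: [482.1, 22.5, 169.1]
tcp_rot: [-1.572, -0.003, -0.339]
contact_force: [-0.6, -4.0, 3.9]
grip_width: 11.5
```

Call:
arm_command:
  deltas:
    - [-0.0178, 0, 0.0063, 5]
    - [-0.0178, 0, 0.0063, 5]
    - [-0.0178, 0, 0.0063, 5]
    - [-0.0178, 0, 0.0063, 5]
    - [-0.0178, 0, 0.0063, 5]

```text
time: 6.45
tool_pos: [420.3, 93.8, 169.0]
tcp_rot: [-1.57, -0.003, -0.777]
contact_force: [2.8, -1.7, 1.5]
grip_width: 11.5
```

Call:
arm_command:
  deltas:
    - [-0.0178, 0, 0.0063, 5]
    - [-0.0178, 0, 0.0063, 5]
    - [-0.0178, 0, 0.0063, 5]
    - [-0.0178, 0, 0.0063, 5]
    - [-0.0178, 0, 0.0063, 5]

```text
time: 6.95
tool_pos: [394.6, 184.4, 169.1]
tcp_rot: [-1.568, -0.001, -1.213]
contact_force: [5.4, -2.1, -0.1]
grip_width: 11.1
```

Call:
arm_command:
  deltas:
    - [-0.0178, 0, 0.0063, 5]
    - [-0.0178, 0, 0.0063, 5]
    - [-0.0178, 0, 0.0063, 5]
    - [-0.0178, 0, 0.0063, 5]
    - [-0.0178, 0, 0.0063, 5]

```text
time: 7.45
tool_pos: [409.6, 276.9, 169.1]
tcp_rot: [-1.567, -0.0, -1.649]
contact_force: [6.0, -6.3, 1.5]
grip_width: 11.2
```

Call:
arm_command:
  deltas:
    - [0, 0, 0, 0]
    - [0, 0, 0, 0]
    - [0, 0, 0, 0]
    - [0, 0, 0, 0]
  claw: 140

```text
time: 7.85
tool_pos: [408.1, 276.1, 167.9]
tcp_rot: [-1.571, 0.0, -1.646]
contact_force: [0.5, 0.3, -0.2]
grip_width: 38.2
```

Call:
arm_command:
  deltas:
    - [0, -0.03, 0, 0]
    - [0, -0.04, 0, 0]
    - [0, -0.04, 0, 0]
    - [0.0, -0.04, 0, 0]
    - [0.02, -0.03, 0.02, 0]

```text
time: 8.35
tool_pos: [425.6, 256.1, 350.8]
tcp_rot: [-1.569, 0.002, -1.643]
contact_force: [1.0, 0.9, -0.4]
grip_width: 41.2
```

Call:
arm_command:
  deltas:
    - [0.04, 0, 0.035, 0]
    - [0.04, 0, 0.035, 0]
    - [0.01, 0, 0.01, 0]
    - [0, 0, 0, 0]

```text
time: 8.75
tool_pos: [496.7, 162.5, 347.2]
tcp_rot: [-1.572, -0.0, -1.65]
contact_force: [0.6, 0.6, 0.2]
grip_width: 41.4
```

```bash
python3 - <<'E'
from h import *
o=bot.get_obs(); print(o['time'],o['tool_pos'],o['tcp_rot'],o['grip_width'])
p=cap('wrist'); save(p,'w2.png'); q=cap('side');t=cap('top')
for n in ('carrier_tab','carrier','spare_face','shelf','door'): print(n,find(p,n),'|',find(q,n),'|',find(t,n))
b=cv2.resize(q['img'][140:340,200:400],None,fx=3,fy=3,interpolation=cv2.INTER_CUBIC)
cv2.imwrite('pics/s2.png',b[...,::-1])
E
```

```text
8.75 [496.70600699 162.50361087 347.22164527] [-1.57174330e+00 -2.04106416e-04 -1.64961880e+00] 41.409398001876944
carrier_tab [] | [(array([456.4, 132.4, 131.3]), 0.83)] | []
carrier [(array([457.5, 137.5, 130.7]), 0.83)] | [(array([454.5, 133.4, 133.5]), 0.66)] | []
spare_face [(array([530.7, 133.4, 142.9]), 0.92)] | [(array([530.2, 122. , 132.6]), 0.8), (array([515.3, -71.1,   5.8]), 0.35)] | [(array([535.3, 123.1, 109.1]), 0.56)]
shelf [(array([489. , 210.3, 188.6]), 0.63), (array([458.4, 141. , 133.3]), 0.45)] | [(array([491.6, 208.2, 152.1]), 0.59), (array([ 672.4, -269.3,  278.8]), 0.43)] | [(array([432.6, 163.9,  95.3]), 0.8), (array([ 498.9, -442.6,   19.1]), 0.15)]
door [(array([490. , 211.6, 185.7]), 0.71)] | [(array([490.9, 208.6, 152. ]), 0.76), (array([517.1, -72.8,   7.1]), 0.39)] | [(array([434.2, 167.4,  93.7]), 0.93)]
```

View pics/w2.png

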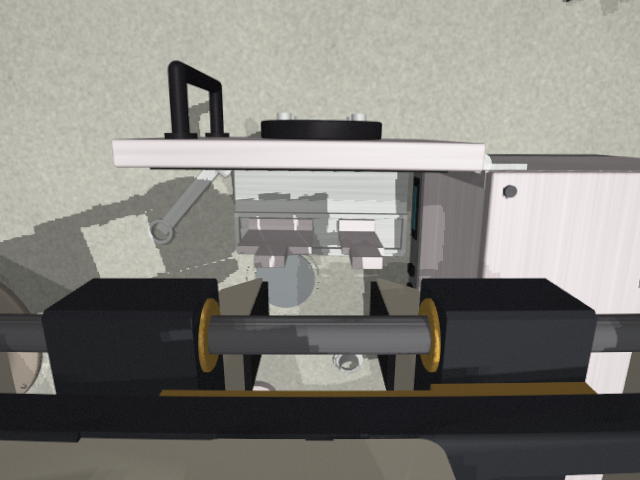

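```bash
cat > ov.py <<'E'
from h import *
import sys
p=cap('wrist'); X,Y=map(float,sys.argv[1:3]); yaw=-1.65; ux=np.array([np.cos(yaw),np.sin(yaw)]); uy=np.array([-ux[1],ux[0]])
def L(a,b,z): return np.r_[np.array([X,Y])+a*ux+b*uy,z]
im=cv2.resize(p['img'][150:300,210:430],None,fx=3.6,fy=3.6,interpolation=cv2.INTER_CUBIC)[...,::-1].copy()
for z,c in ((189,(0,0,255)),(154,(255,0,0))):
    q=(px(p,[L(5,12,z),L(5,-12,z),L(-5,-12,z),L(-5,12,z)])-[210,150]+.5)*3.6
    cv2.polylines(im,[q.astype(int)],True,c,1); print(z,q.round().tolist())
cv2.imwrite('pics/'+sys.argv[3],im)
E
python3 ov.py 456.5 134 ov.png
```

```text
189 [[283.0, 444.0], [172.0, 444.0], [171.0, 400.0], [282.0, 400.0]]
154 [[293.0, 396.0], [193.0, 396.0], [192.0, 356.0], [293.0, 356.0]]
```

View pics/ov.png

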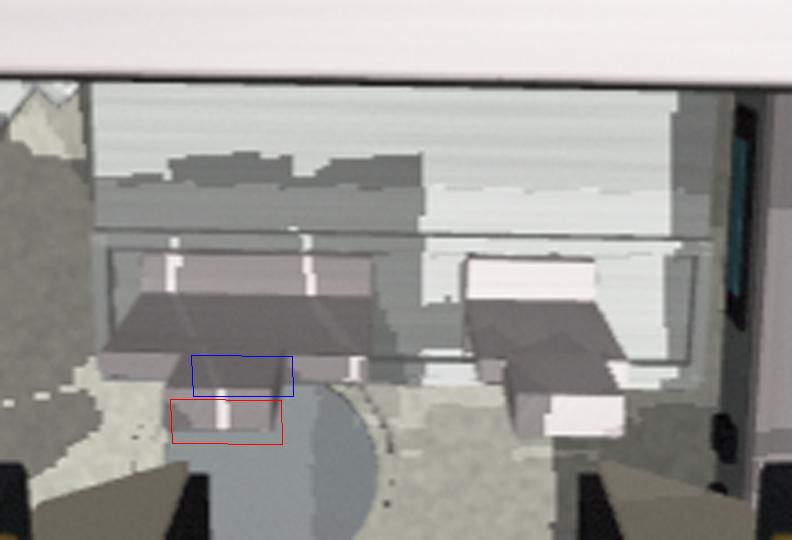

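```bash
python3 - <<'E'
from h import *
plan([455,136.5,250],-1.648,4)
E
```

```text
[[0.0077, 0.0244, -0.0097, 0.03], [0.0077, 0.0244, -0.0097, 0.03], [0.0077, 0.0244, -0.0097, 0.03], [0.0077, 0.0244, -0.0097, 0.03]]
```

Call:
arm_command:
  deltas:
    - [0.0077, 0.0244, -0.0097, 0]
    - [0.0077, 0.0244, -0.0097, 0]
    - [0.0077, 0.0244, -0.0097, 0]
    - [0.0077, 0.0244, -0.0097, 0]
    - [0, 0, 0, 0]

```text
time: 10.2
tool_pos: [452.4, 135.8, 247.6]
tcp_rot: [-1.577, -0.001, -1.647]
contact_force: [-0.7, 0.6, 0.6]
grip_width: 41.6
```

```bash
python3 - <<'E'
from h import *
print(tool().round(1)); p=cap('wrist')
im=cv2.resize(p['img'][160:400,200:440],None,fx=2.5,fy=2.5)[...,::-1].copy()
X,Y=455,136.5; yaw=-1.65; ux=np.array([np.cos(yaw),np.sin(yaw)]); uy=np.array([-ux[1],ux[0]])
q=(px(p,[np.r_[np.array([X,Y])+a*ux+b*uy,189] for a,b in ((5,12),(5,-12),(-5,-12),(-5,12))])-[200,160]+.5)*2.5
cv2.polylines(im,[q.astype(int)],True,(0,0,255),1); cv2.imwrite('pics/w3.png',im)
E
```

```text
[[-1.000e-01 -0.000e+00  1.000e+00  4.524e+02]
 [-1.000e+00 -0.000e+00 -1.000e-01  1.358e+02]
 [ 0.000e+00 -1.000e+00 -0.000e+00  2.476e+02]
 [ 0.000e+00  0.000e+00  0.000e+00  1.000e+00]]
```

View pics/w3.png

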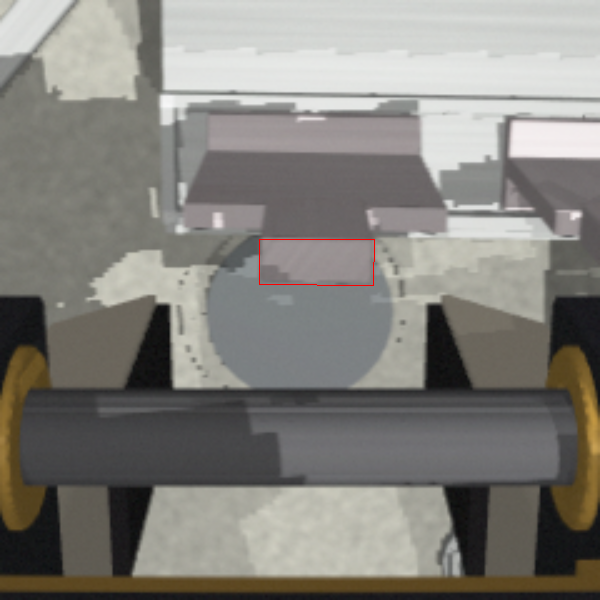

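Call:
arm_command:
  deltas:
    - [0, 0.02, 0.0005, 0]
    - [0, 0.02, 0.0005, 0]
    - [0, 0.014, 0, 0]
    - [0, 0.012, 0, 0]
    - [0, 0, 0, 0]

```text
time: 10.75
tool_pos: [456.8, 136.8, 184.2]
tcp_rot: [-1.571, 0.0, -1.646]
contact_force: [0.4, -0.1, -0.1]
grip_width: 41.4
```

Call:
arm_command:
  deltas:
    - [0, 0, 0, 0]
    - [0, 0, 0, 0]
    - [0, 0, 0, 0]
    - [0, 0, 0, 0]
    - [0, 0, 0, 0]
  claw: 220

```text
time: 11.25
tool_pos: [456.4, 136.7, 185.0]
tcp_rot: [-1.569, 0.001, -1.646]
contact_force: [-0.7, 0.1, 6.9]
grip_width: 23.5
```

Call:
arm_command:
  deltas:
    - [0, -0.02, 0, 0]
    - [0, -0.035, 0, 0]
    - [0, -0.04, 0, 0]
    - [0, -0.04, 0, 0]
    - [0, -0.035, 0, 0]

```text
time: 11.75
tool_pos: [455.8, 136.5, 356.1]
tcp_rot: [-1.57, 0.0, -1.646]
contact_force: [0.6, -0.4, -1.2]
grip_width: 23.4
```

```bash
python3 - <<'E'
from h import *
plan([639,-92,355],-1.648,10)
q=cap('side'); b=cv2.resize(q['img'][100:300,200:420],None,fx=3,fy=3,interpolation=cv2.INTER_CUBIC)
cv2.imwrite('pics/s3.png',b[...,::-1]); print(find(q,'carrier_face'),find(q,'spare_face'))
E
```

```text
[[0.0214, 0.0001, 0.02, 0.01], [0.0214, 0.0001, 0.02, 0.01], [0.0214, 0.0001, 0.02, 0.01], [0.0214, 0.0001, 0.02, 0.01], [0.0214, 0.0001, 0.02, 0.01]]
[[0.0214, 0.0001, 0.02, 0.01], [0.0214, 0.0001, 0.02, 0.01], [0.0214, 0.0001, 0.02, 0.01], [0.0214, 0.0001, 0.02, 0.01], [0.0214, 0.0001, 0.02, 0.01]]
[(array([535. , 122.9, 130.7]), 0.67), (array([456.3, 130.4, 300.3]), 0.6)] [(array([533.4, 126.7, 133.6]), 0.82)]
```

View pics/s3.png

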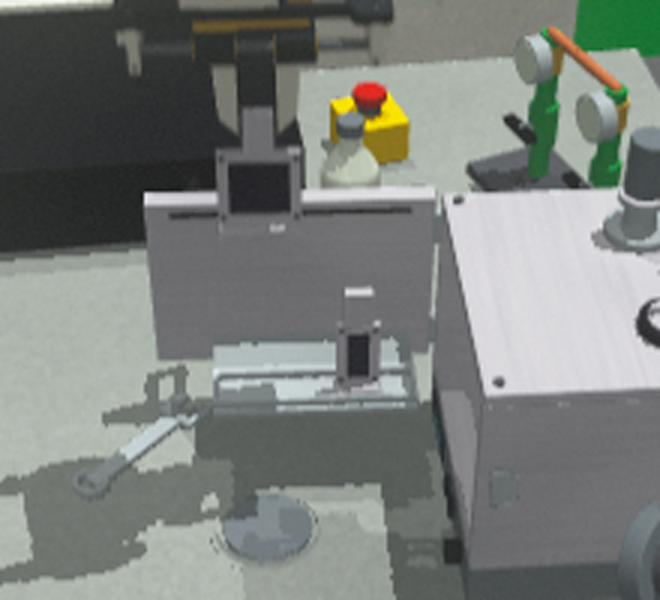

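Call:
arm_command:
  deltas:
    - [0.0214, 0, 0.02, 0]
    - [0.0214, 0, 0.02, 0]
    - [0.0214, 0, 0.02, 0]
    - [0.0214, 0, 0.02, 0]
    - [0.0214, 0, 0.02, 0]

```text
time: 12.4
tool_pos: [547.7, 21.3, 352.0]
tcp_rot: [-1.574, 0.0, -1.646]
contact_force: [0.8, -0.7, -1.2]
grip_width: 23.2
```

Call:
arm_command:
  deltas:
    - [0.0214, 0, 0.02, 0]
    - [0.0214, 0, 0.02, 0]
    - [0.0214, 0, 0.02, 0]
    - [0.0214, 0, 0.02, 0]
    - [0.0214, 0, 0.02, 0]

```text
time: 12.9
tool_pos: [639.6, -92.8, 351.6]
tcp_rot: [-1.575, 0.001, -1.646]
contact_force: [0.5, 0.1, -2.5]
grip_width: 23.5
```

Call:
arm_command:
  deltas:
    - [0, 0.015, 0, 0]
    - [0, 0.015, 0, 0]
    - [0, 0.01, 0, 0]
    - [0, 0, 0, 0]
    - [0, 0, 0, 0]

```text
time: 13.4
tool_pos: [639.2, -91.7, 313.9]
tcp_rot: [-1.571, 0.0, -1.646]
contact_force: [-0.2, 0.8, -1.2]
grip_width: 23.1
```

```bash
python3 - <<'E'
from h import *
o=bot.get_obs(); print(o['time'],o['tool_pos'],o['contact_force'],o['moment'])
q=cap('side'); t=cap('top'); w=o['tool_pos']+[0,0,-88]
for r,n in ((q,'side'),(t,'top')): print(n,find(r,'carrier_face'))
b=cv2.resize(q['img'][150:310,340:540],None,fx=3.5,fy=3.5,interpolation=cv2.INTER_CUBIC)
cv2.imwrite('pics/s4.png',b[...,::-1])
E
```

```text
13.4 [639.24709731 -91.67112948 313.86512056] [-0.22387827  0.75154254 -1.17074541] [-0.073801    0.10463826  0.01466684]
side [(array([639.3, -95. , 253. ]), 0.68)]
top []
```

View pics/s4.png

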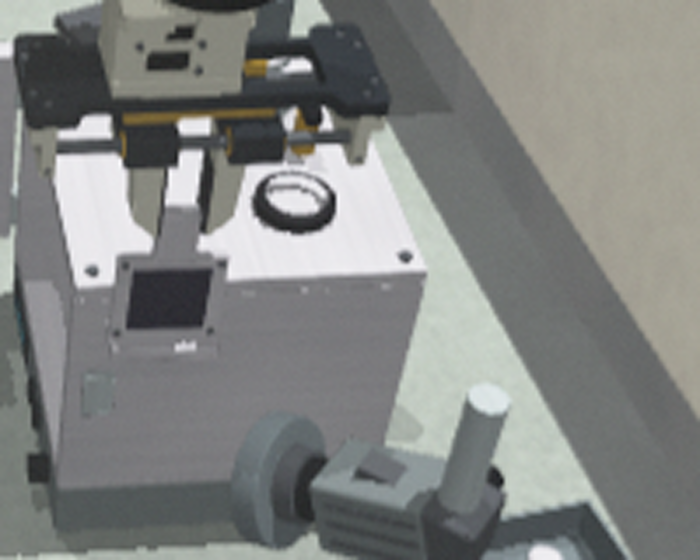

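Call:
arm_command:
  deltas:
    - [-0.01, 0, 0, 0]
    - [-0.008, 0, 0, 0]
    - [-0.004, 0, 0, 0]
    - [-0.003, 0, 0, 0]
    - [0, 0, 0, 0]

```text
time: 14.1
tool_pos: [641.3, -66.7, 314.3]
tcp_rot: [-1.57, -0.001, -1.645]
contact_force: [0.0, -1.2, -1.1]
grip_width: 23.2
```

Call:
arm_command:
  deltas:
    - [-0.002, 0, 0, 0]
    - [-0.002, 0, 0, 0]
    - [-0.002, 0, 0, 0]
    - [0, 0, 0, 0]

```text
time: 14.5
tool_pos: [641.7, -60.9, 314.2]
tcp_rot: [-1.571, -0.0, -1.646]
contact_force: [0.5, -3.2, -0.7]
grip_width: 23.5
```

Call:
arm_command:
  deltas:
    - [-0.002, 0, 0, 0]
    - [-0.002, 0, 0, 0]
    - [-0.002, 0, 0, 0]
    - [-0.002, 0, 0, 0]
    - [0, 0, 0, 0]

```text
time: 15.0
tool_pos: [642.2, -52.6, 314.1]
tcp_rot: [-1.571, 0.0, -1.646]
contact_force: [-0.7, -1.4, 0.0]
grip_width: 23.3
```

Call:
arm_command:
  deltas:
    - [-0.002, 0, 0, 0]
    - [-0.002, 0, 0, 0]
    - [-0.002, 0, 0, 0]
    - [-0.002, 0, 0, 0]
    - [0, 0, 0, 0]

```text
time: 15.5
tool_pos: [642.8, -44.7, 313.7]
tcp_rot: [-1.571, 0.0, -1.646]
contact_force: [-0.4, -1.6, -2.9]
grip_width: 23.4
```

```bash
cat > tilt.py <<'E'
from h import *
import sys
o=bot.get_obs(); T=tool(); print(o['time'],o['tool_pos'],o['tcp_rot'],o['contact_force'],o['grip_width'])
q=cap('side'); print(find(q,'carrier_face'),find(q,'spare_face'))
def mod(tip,th,pts): # carrier pts relative to tab-top-ish pivot; tip = drop of grip plane
    out=[]
    for x,y,z in pts: # z from carrier_tab
        out.append(T[:3,3]+T[:3,0]*(x*np.cos(th)-z*np.sin(th))+T[:3,2]*y+np.array([0,0,tip+x*np.sin(th)+z*np.cos(th)]))
    return out
x0,y0,w,h=map(int,sys.argv[2:6]); s=600/max(w,h)
im=cv2.resize(q['img'][y0:y0+h,x0:x0+w],None,fx=s,fy=s,interpolation=cv2.INTER_CUBIC)[...,::-1].copy()
for th,c in ((0,(0,255,0)),(np.radians(20),(0,0,255))):
    r=(px(q,mod(-10,th,[(4,23,-28),(4,-23,-28),(4,-23,-74),(4,23,-74)]))-[x0,y0]+.5)*s
    cv2.polylines(im,[r.astype(int)],True,c,1); print(r.round())
cv2.imwrite('pics/'+sys.argv[1],im)
for m in vision.regions_of(q,'carrier_film')[:1]:
    ys,xs=np.where(m['mask']); cn=cv2.approxPolyDP(max(cv2.findContours(m['mask'].astype('u1'),0,2)[0],key=len),4,True)[:,0]; print(m['confidence'],((cn-[x0,y0]+.5)*s).round().tolist())
E
python3 tilt.py t1.png 350 180 100 90
```

```text
15.5 [642.78886249 -44.69833915 313.74002379] [-1.57149253e+00  1.75584513e-04 -1.64555456e+00] [-0.44842229 -1.64092357 -2.8553753 ] 23.39957933870082
[(array([642.9, -65. , 254.4]), 0.64)] [(array([532.8, 124. , 130.2]), 0.8), (array([ 696.4, -304.5,   21.4]), 0.59)]
[[279. 190.]
 [148. 195.]
 [138. 294.]
 [265. 289.]]
[[285. 200.]
 [153. 205.]
 [150. 329.]
 [280. 324.]]
```

Call:
arm_command:
  deltas:
    - [-0.002, 0, 0, 0]
    - [-0.002, 0, 0, 0]
    - [-0.002, 0, 0, 0]
    - [0, 0, 0, 0]
    - [0, 0, 0, 0]

```text
time: 16.2
tool_pos: [643.4, -38.9, 314.2]
tcp_rot: [-1.571, 0.0, -1.646]
contact_force: [0.3, -3.4, -3.4]
grip_width: 23.4
```

```bash
python3 tilt.py t2.png 350 180 100 90
```

```text
16.2 [643.35230444 -38.91894377 314.16899739] [-1.57064589e+00  7.98334054e-05 -1.64569548e+00] [ 0.34267926 -3.41896842 -3.4285437 ] 23.418399915399792
[(array([641.6, -63.3, 262.7]), 0.97), (array([ 393. , -123.6,   15.2]), 0.42)] [(array([533.4, 123.1, 132.9]), 0.67), (array([620.2,  65.1, 165.3]), 0.42)]
[[277. 178.]
 [146. 183.]
 [136. 282.]
 [262. 277.]]
[[283. 188.]
 [151. 194.]
 [148. 317.]
 [277. 312.]]
0.57 [[159.0, 201.0], [159.0, 309.0], [267.0, 315.0], [279.0, 201.0]]
```

View pics/t2.png

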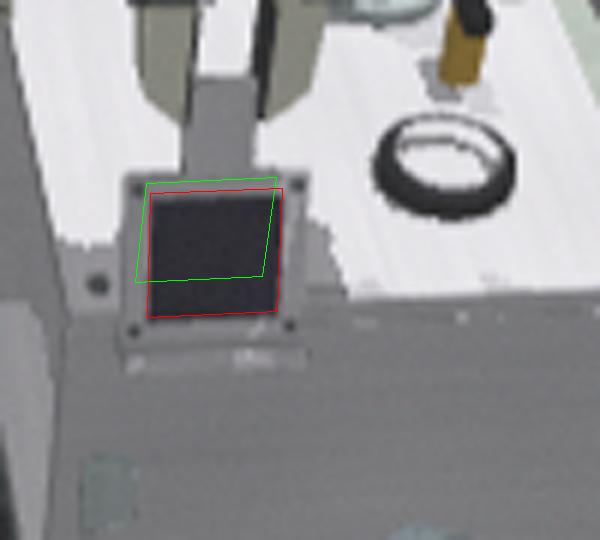

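Call:
arm_command:
  deltas:
    - [0.01, 0, 0, 0]
    - [0.02, -0.004, 0, 0]
    - [0.02, -0.01, 0, 0]
    - [0.006, -0.01, 0, 0]
    - [0, 0, 0, 0]

```text
time: 16.9
tool_pos: [639.6, -95.8, 340.1]
tcp_rot: [-1.567, 0.0, -1.647]
contact_force: [-0.5, 0.4, -1.1]
grip_width: 23.5
```

```bash
python3 - <<'E'
from h import *
plan([545.8,-117.3,335],-.827,10)
E
```

```text
[[0.0029, 0.0005, -0.0092, -4.7], [0.0021, 0.0005, -0.0094, -4.7], [0.0013, 0.0005, -0.0095, -4.7], [0.0005, 0.0005, -0.0096, -4.7], [-0.0003, 0.0005, -0.0096, -4.7]]
[[-0.001, 0.0005, -0.0096, -4.7], [-0.0018, 0.0005, -0.0095, -4.7], [-0.0026, 0.0005, -0.0093, -4.7], [-0.0033, 0.0005, -0.009, -4.7], [-0.0041, 0.0005, -0.0087, -4.7]]
```

Call:
arm_command:
  deltas:
    - [0.0029, 0.0005, -0.0092, -4.7]
    - [0.0021, 0.0005, -0.0094, -4.7]
    - [0.0013, 0.0005, -0.0095, -4.7]
    - [0.0005, 0.0005, -0.0096, -4.7]
    - [-0.0003, 0.0005, -0.0096, -4.7]

```text
time: 17.4
tool_pos: [592.0, -104.4, 335.4]
tcp_rot: [-1.57, 0.001, -1.231]
contact_force: [0.0, -0.3, -1.1]
grip_width: 23.5
```

Call:
arm_command:
  deltas:
    - [-0.001, 0.0005, -0.0096, -4.7]
    - [-0.0018, 0.0005, -0.0095, -4.7]
    - [-0.0026, 0.0005, -0.0093, -4.7]
    - [-0.0033, 0.0005, -0.009, -4.7]
    - [-0.0041, 0.0005, -0.0087, -4.7]

```text
time: 17.9
tool_pos: [545.0, -115.4, 333.0]
tcp_rot: [-1.57, 0.001, -0.821]
contact_force: [-0.6, -0.1, -1.4]
grip_width: 23.8
```

Call:
arm_command:
  deltas:
    - [0, 0.02, 0, 0]
    - [0, 0.025, 0, 0]
    - [0, 0.02, 0, 0]
    - [0, 0.013, 0, 0]
    - [0, 0, 0, 0]

```text
time: 18.4
tool_pos: [544.5, -115.1, 253.1]
tcp_rot: [-1.572, 0.004, -0.825]
contact_force: [-0.2, -0.5, -1.6]
grip_width: 23.0
```

```bash
python3 tilt.py t3.png 300 170 190 160; python3 - <<'E'
from h import *
t=cap('top'); print(find(t,'carrier_face'),find(t,'lens'),find(t,'door'))
for r in (t,): print(px(r,[[560.2,-132.9,200],[649.3,-229.8,248]]))
E
```

```text
18.4 [ 544.46040281 -115.12191187  253.10763054] [-1.57195635  0.00408164 -0.82472439] [-0.21901429 -0.53471937 -1.64852637] 23.037773685467585
[(array([ 555.3, -130.7,  196.1]), 0.74)] [(array([526.9, 119.9, 156. ]), 0.75), (array([345.3, 169.5,   5.6]), 0.16)]
[[165. 267.]
 [123. 306.]
 [120. 355.]
 [161. 316.]]
[[177. 270.]
 [135. 309.]
 [151. 367.]
 [192. 327.]]
0.63 [[175.0, 276.0], [141.0, 311.0], [153.0, 362.0], [188.0, 330.0]]
[(array([488.1, 200.3,  87.3]), 0.71)] [(array([ 678.9, -262.6,  286.1]), 0.87)] [(array([488.6, 205.3,  88.1]), 0.8), (array([ 495.6, -443. ,   19.9]), 0.51)]
[[368.93486229 231.31278881]
 [407.60857111 196.7709945 ]]
```

View pics/t3.png

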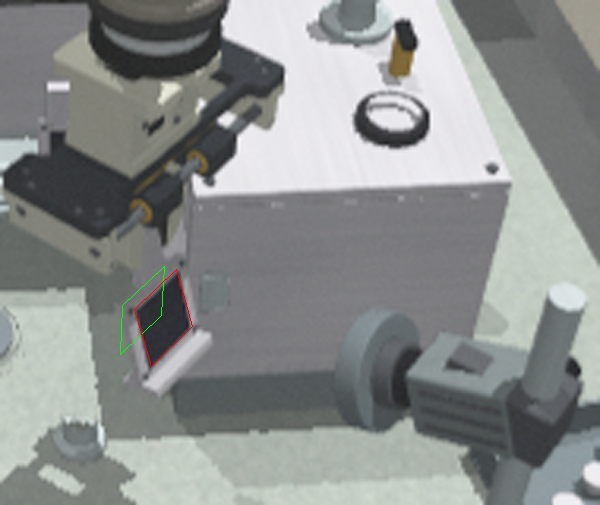

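Call:
arm_command:
  deltas:
    - [0.002, -0.001, 0, 0]
    - [0, 0, 0, 0]
    - [0, 0, 0, 0]
    - [0, 0, 0, 0]
    - [0, 0, 0, 0]

```text
time: 19.3
tool_pos: [546.6, -118.0, 256.0]
tcp_rot: [-1.571, 0.0, -0.826]
contact_force: [-0.7, -0.7, -1.8]
grip_width: 23.5
```

Call:
arm_command:
  deltas:
    - [0, 0, 0, 0]
    - [0, 0, 0, 0]
    - [0, 0, 0, 0]

```text
time: 19.6
tool_pos: [546.7, -118.0, 256.1]
tcp_rot: [-1.571, 0.0, -0.826]
contact_force: [0.0, -0.8, -0.7]
grip_width: 23.5
```

```bash
python3 - <<'E'
from h import *
q=cap('side'); print([ (n,find(q,n,1)) for n in ('carrier_face','spare_face','dish','flange','clamp','mouse')])
print(find(cap('top'),'spare_face'))
print(np.abs(bot.get_obs()['dq']).max()); print(job.close_job())
E
```

```text
[('carrier_face', [(array([ 558.6, -136.5,  198.3]), 0.89)]), ('spare_face', [(array([523.7, 124. , 159.7]), 0.7)]), ('dish', [(array([444.7,  46.5,   6.9]), 0.96)]), ('flange', [(array([516.4, -70.8,   4.3]), 0.45)]), ('clamp', [(array([ 391.8, -124.6,   13.8]), 0.67)]), ('mouse', [(array([ 316. , -322.8,   31.8]), 0.84)])]
[(array([528.5, 126.4, 113.4]), 0.67)]
0.0013078585440227052
the job is handed in; nothing more can be done
None
```

The door is open about 90° (by tool rotation while gripping the handle), and the wide carrier is held motionless at the inspection point. I handed the job in at about 20 s of the 61 s limit, and no verdict was reported.

- **Carrier grip and lean:** I lifted the carrier by the sides of its tab, clear of the coating. The tool can only point straight down, so I set the 20° lean by pressing the back of the carrier's foot lightly (about 3 N) against the chamber's right wall. That turned the carrier in the grip, and the chamber did not visibly move.
- **Position at the end:** The coated face's middle was measured at (558.6, −136.5, 198.3) mm against a target of about (560, −133, 200) mm. A model drawn at a 20° lean matched the side picture, the tool was within 1.5 mm of its target, and the joints were still.
- **Remaining uncertainty:** The focus point comes from my fit to the camera stand, good to about 3 mm and 1–2°. That is well inside the 20 mm and 10° tolerances.
- **Narrow carrier:** It was standing upright on its shelf in the picture taken after the lift. In the last two checks the network put its face at heights of 160 mm (side camera, arm partly in the way) and 113 mm (top camera). Those disagree; about 124 mm is expected. Nothing went near it after the lift, so I took this as scatter in the readings.
- **Rest of the bench:** The dish, flange, clamp and mouse were found within about 6 mm of where they started. I did not re-measure the spanner, screwdriver or solvent bottle.

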